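Seat an instrument shaft against its stop and snap the toggle clamp shut

ROBOT

A 6-joint arm with a two-finger parallel gripper is mounted at the origin on the work surface. World frame = base frame: x ahead of the robot, y to its left, z up, the work surface at z = 0. Lengths are in mm, angles in rad, forces in N, time in s.
With the tool pointing down it reaches from about 350 to 975 mm from the base axis. Payload 7.1 kg.
Tool frame: the origin (TCP) lies at the very end of the fingers, on their centre line; the grasp point (between the pads) lies 19 mm behind it; x points along the fingers, y is the direction in which the jaws open and shut, and the axes are right-handed (so a half turn about x gives the same grasp; the last joint's range is limited). The gripper opens to 88 mm and grips with 3 to 60 N. Pads are 20 mm wide; open, the fingers measure 115 mm over their backs; the gripper's body (75 mm by 178 mm) begins 61 mm behind the grasp point.
Start: joints at [1.325, 0.423, 1.63, -0, 1.089, -0.019], TCP at [140.507, 608.985, 222.675] pointing down, gripper open.
Joint ranges: [-3, 3], [-0.9, 2.11], [0.09, 2.58], [-1.31, 4.45], [0.11, 2.69], [-2.54, 2.54]. Speed limits (rad/s): [2.39, 2.39, 3.01, 3.14, 3.14, 3.14].

INTERFACE

Orientations are given as a rotation vector (axis times angle).
In Python, from workcell import ctrl gives the robot as it stands. The module is installed in compiled form; this text tells all that it offers.
- The arm moves only by the tool carry_out, never from a script. Its argument "commands" is a list of rows, each a list of 6 numbers: the shift along the tool's x, y, z in m, then the turn, a rotation vector about the tool's x, y, z in degrees. In form: [[tx, ty, tz, rx, ry, rz], ...]. A call has 1 to 8 rows; each row shifts and turns the pose as measured when the row begins, along the tool's axes as they then stand; what a row does not reach is not made up. A row lasts 1/8 s, in which the tool goes at most 62.5 mm and 10.7 degrees, less where a joint would pass 70% of its speed; a pose out of reach is approached as far as the arm can. A call with a gripper value outside its range is refused whole. "grip" is the closure, from 0 (fully open) to 1 (shut), set as the call begins (left out, the last holds). The fingers move at their own pace and stop on an object; the grip force is fixed at half the most. Time passes only in rows, so rows that do not move let the fingers close. It gives the time, the measured TCP pose, the force and the opening at its end, in the units of the state.
- ctrl.get_obs(): the state, without advancing time (a new reading comes with each control period).
- ctrl.get_image(name): name is "scene" or "side" or "wrist"; returns a dict with "pixels" (384x512x3 uint8, blue, green, red), "intrinsics" (3x3 intrinsics, pixels), "dist_coeffs" ([k1, k2, p1, p2, k3] as OpenCV has them; the pictures are not rectified), "rvec" (rotation vector, rad) and "tvec" (3), from world to camera coordinates, as OpenCV has them. Camera axes: x right, y down, z forward; pixel columns grow to the right and rows downward; lengths in mm; the calibration is good to about 2 mm. A picture is of the moment at which its call begins. There is no depth.
- ctrl.close_job(): hands the job in, once; it reports no verdict.
The state is a dict: "t": time; "qpos": joint angles; "qvel": joint speeds; "joint_torque": joint torques, N m; "ee_pos": TCP position; "orientation": TCP orientation; "ft_force": force on the tool from outside, world axes, zero at the start; "moment": the same for the moment, N m; "width": finger opening in mm.
Only numpy, scipy, OpenCV 4.12 (cv2) and the standard library are available. Lean on these libraries where they do the work, as an engineer would, in place of code of your own. Each camera call takes 0.05 s, during which the arm holds its last target. There are 200 camera calls.

TASK

Two like clamping jigs stand on the bench, and in the cradle of one lies an instrument shaft. Push the shaft by its black hub along the cradle until its tip is fully home against the end stop, then push that jig's lever down past its dead point until it snaps into lock, with the rubber foot pressing on the shaft. Only push: do not pinch or lift the shaft or pinch the lever, leave the other jig's clamp open, and do not shift the other things on the bench.

Things in the scene. Friction and masses are not known exactly. Their poses are not given: they have to be found in the camera images.
- jig: the jig that holds the shaft: aluminium plate 12 mm thick, fixed. Origin on the bench under the cradle's middle; x along the cradle from the robot side to the end stop, y left, z up. Plate x -78..+88, y -50..+120 mm. V cradle x -65..+65 mm, walls 56 mm high. Steel end stop at x +65..+77 mm, 72 mm high. Clamp bracket at x -35..+18, y 37..87, 88 mm high; open lever up to 166 mm
- jig_stop (a point): middle of the end stop's face on the shaft's axis: 65 mm ahead (jig x) of the jig's origin, 52 mm above the bench; axes as the jig's
- jig_pivot (a point): middle of the clamp's hinge pin on the jig: at (-10, +60, +75) mm in the jig's frame; axes as the jig's
- jig_lever (a joint): toggle clamp's lever: 0 rad = open (rises 57 deg from level, leaning to the jig's +y), 0.95 = locked (0.94 on the shaft; 3 deg above level, pointing to jig +y); swings down about the jig's x axis through the hinge pin. Spring: held open up to the dead point at 0.60, beyond it snaps into lock; at mid grip about 7 N square to it (12 N straight down) starts it, less further on
- jig_grip (a point): middle of the lever's black round grip (18 mm thick, from 47 to 102 mm from the hinge pin), on its axis, 75 mm from the pin; its y axis points along the lever outward, x along the hinge pin, z to the upper side, the side to push on
- jig_foot (a point): underside of the rubber foot (14 mm across) on the clamp's hold-down bar, which follows the lever: up when open, on top of the shaft when locked
- jig_bar: the clamp's hold-down bar with its foot, 72 mm long; origin on the hinge pin, y axis pointing back from the foot to the pin
- shaft: instrument shaft: a bright steel rod 12 mm thick, 165 mm long over all with a black hub 24 mm across and 24 mm long at its near (robot side) end; 0.08 to 0.17 kg. It lies loose in the V cradle, its tip 15 to 35 mm short of the end stop. Origin at mid-length on the axis; x along the shaft towards the tip (it may roll)
- shaft_tip (a point): far end of the shaft, on its axis, 82.5 mm from its middle
- shaft_butt (a point): flat outer face of the black hub at the near end, on the axis, 82.5 mm from the middle: the face to push. It sticks out of the cradle's near end, 52 mm above the bench
- shaft_mid (a point): the middle of the shaft, on its axis
- spare: the other jig, empty, alike in every size; to be left alone
- spare_lever (a joint): lever of the empty jig's clamp, values as the other's; it stays open (0)
- oiler: small white bottle with black cap, 34 mm across, 75 mm tall, standing among the jigs; origin at its underside
- collar1: brass collar 24 mm across, 18 mm tall, standing on the loaded jig's plate by the end-stop end; origin at its underside
- collar2: brass collar like it, on the empty jig's plate
- hammer: hammer lying on the left of the bench
- screwdriver: screwdriver lying on the near left of the bench
- brush: brush lying on the right of the bench
- pliers: pliers with red handles lying beyond the jigs

How it is judged (in metres and radians):
On the way, in this order (a step that is already met when the one before it is completed fails the run):
1. the shaft's tip is home against the end stop (within 3 mm) while the clamp is still open (x of shaft_tip in the frame of jig_stop above -0.003 m and value of joint jig_lever below 0.3 rad), for 0.2 s.
2. the lever has snapped into lock (value of joint jig_lever above 0.9 rad), for 0.2 s.
At the end, for the whole second after the job is handed in: The shaft lies in the cradle (within 4 mm), its tip within 3 mm of the end stop and at rest; the jig's lever is locked (joint above 0.90) with the foot pressing on the shaft by more than 1.5 N; the empty jig's lever is still open (below 0.15) (x of shaft_tip in the frame of jig_stop above -0.003 m and y of shaft_tip in the frame of jig_stop between -0.004 and 0.004 m and z of shaft_tip in the frame of jig_stop between -0.004 and 0.004 m and y of shaft_butt in the frame of jig_stop between -0.004 and 0.004 m and z of shaft_butt in the frame of jig_stop between -0.004 and 0.004 m and value of joint jig_lever above 0.9 rad and contact force between jig_bar and shaft above 1.5 N and linear speed of shaft below 0.02 m/s and value of joint spare_lever below 0.15 rad); the robot touches nothing.
It fails at once if the shaft is lifted out of the cradle (an end more than 12 mm up) (z of any of shaft_tip, shaft_butt in the frame of jig_stop above 0.012 m).
It fails at once if the shaft is taken between the fingers (distance between the grasp point and shaft_mid below 0.078 m and y of the grasp point in the frame of jig_stop between -0.01 and 0.01 m and z of the grasp point in the frame of jig_stop below 0.013 m).
It fails at once if the lever is taken between the fingers (x of the grasp point in the frame of jig_grip between -0.008 and 0.008 m and y of the grasp point in the frame of jig_grip between -0.04 and 0.03 m and z of the grasp point in the frame of jig_grip between -0.012 and 0.012 m).
It fails at once if the empty jig's clamp is moved (its lever by more than 0.3 rad) (value of joint spare_lever above 0.3 rad).
It fails at once if another thing on the bench is shifted by more than 30 mm (distance of any of oiler, collar1, collar2, hammer, screwdriver, brush, pliers from where it was at the start of the episode above 0.03 m).
It also fails if it takes over 45 s, if anything falls off the work surface, if the arm or the gripper's body presses on something with over 40 N, if the wrist force passes 120 N, or if a joint passes its speed limit or range.

## Working session

There is one attempt and no reset: what is moved stays moved. The work goes in short steps, Python scripts to look and compute and a tool call to move; the robot and the scene stay as the last step left them, time stands still between calls to the robot, and variables do not carry over. Pictures are saved under pics/ and viewed, about 8 in all and at most 12, crops included, and the job is handed in when it is done.

Besides the shell and the picture viewer there is one more tool, called by a JSON object that holds its "op" and its "data". carry_out: Moves the arm, as the interface text tells. Its arguments: {"type":"object","properties":{"commands":{"type":"array"},"grip":{"type":"number"}},"required":["commands"]}

```bash
mkdir -p pics
cat > h.py <<'E'
import numpy as np, cv2
from workcell import ctrl
from scipy.spatial.transform import Rotation as R
def cap(n,f=None):
    im=ctrl.get_image(n)
    np.savez('/tmp/'+(f or n)+'.npz',**im)
    if f: cv2.imwrite('pics/'+f+'.png',im['pixels'])
    return im
def ray(im,uv):
    K=np.array(im['intrinsics'],float);Rm=cv2.Rodrigues(np.array(im['rvec'],float))[0];t=np.array(im['tvec'],float).ravel()
    p=cv2.undistortPoints(np.array([[uv]],float),K,np.array(im['dist_coeffs'],float)).ravel()
    d=Rm.T@np.array([p[0],p[1],1]);return -Rm.T@t,d/np.linalg.norm(d)
def onz(im,uv,z):
    c,d=ray(im,uv);return c+d*(z-c[2])/d[2]
def two(a,ua,b,ub):
    c,d=ray(a,ua);e,f=ray(b,ub);s=np.linalg.lstsq(np.c_[d,-f],e-c,rcond=None)[0]
    p,q=c+s[0]*d,e+s[1]*f;return (p+q)/2,np.linalg.norm(p-q)
def proj(im,P):
    return cv2.projectPoints(np.array(P,float).reshape(-1,3),np.array(im['rvec'],float),np.array(im['tvec'],float),np.array(im['intrinsics'],float),np.array(im['dist_coeffs'],float))[0].reshape(-1,2)
E
python3 - <<'E'
from h import *
np.set_printoptions(precision=3,suppress=True)
a=cap('scene','scene0');b=cap('side','side0')
for i in (a,b): print(ray(i,(256,192)))
A=np.hstack([a['pixels'],b['pixels']]);cv2.imwrite('pics/a.png',cv2.resize(a['pixels'],(800,600),interpolation=cv2.INTER_CUBIC));cv2.imwrite('pics/b.png',cv2.resize(b['pixels'],(800,600),interpolation=cv2.INTER_CUBIC))
o=ctrl.get_obs();print(o)
E
```

```text
(array([1167.949, -416.318, 1063.405]), array([-0.483,  0.368, -0.794]))
(array([ 469.958, 1003.021, 1271.818]), array([ 0.076, -0.657, -0.75 ]))
{'t': 0.1, 'qpos': array([ 1.325,  0.424,  1.631,  0.   ,  1.089, -0.019]), 'qvel': array([-0.001, -0.001, -0.002,  0.001, -0.001,  0.   ]), 'joint_torque': array([  0.001, -54.561, -27.433,   0.065,   0.019,  -0.   ]), 'ee_pos': array([140.377, 608.514, 221.976]), 'orientation': array([ 0.177,  1.564, -0.179]), 'ft_force': array([ 0.013,  0.339, -0.609]), 'moment': array([ 0.054,  0.074, -0.024]), 'width': 87.72367276464574}
```

View pics/a.png

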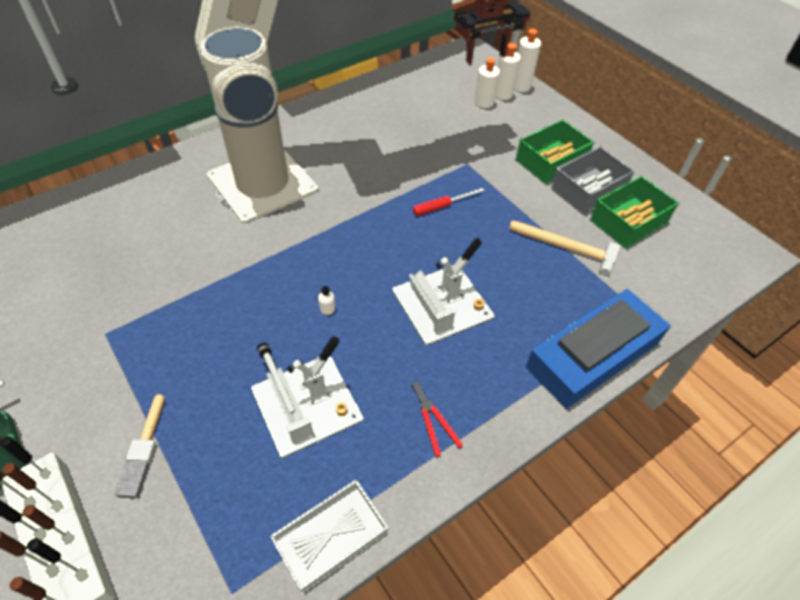

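View pics/b.png

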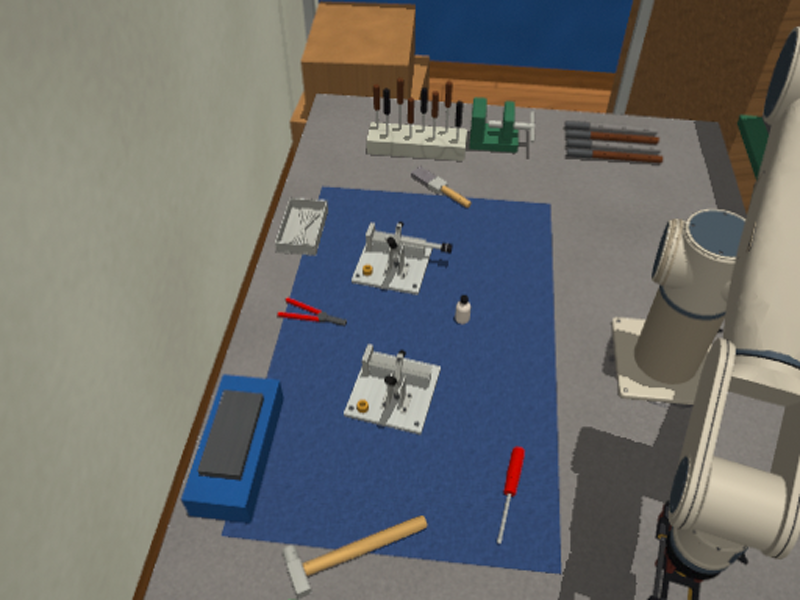

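The loaded jig is the one at lower left in the scene view, hub at (264,349) and grip at (328,350). In the side view the hub is at (447,248). Next is a close-up crop of both views.

Run:
```python
import cv2,numpy as np
a=cv2.imread('pics/scene0.png')[205:300,150:245];b=cv2.imread('pics/side0.png')[135:195,215:310]
f=lambda x:cv2.resize(x,None,fx=4.2,fy=4.2*1,interpolation=cv2.INTER_CUBIC)
A=f(a);B=f(b);B=np.vstack([B,np.zeros((A.shape[0]-B.shape[0],B.shape[1],3),np.uint8)])
cv2.imwrite('pics/c.png',np.hstack([A,B]))
```

```text
(no output)
```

View pics/c.png

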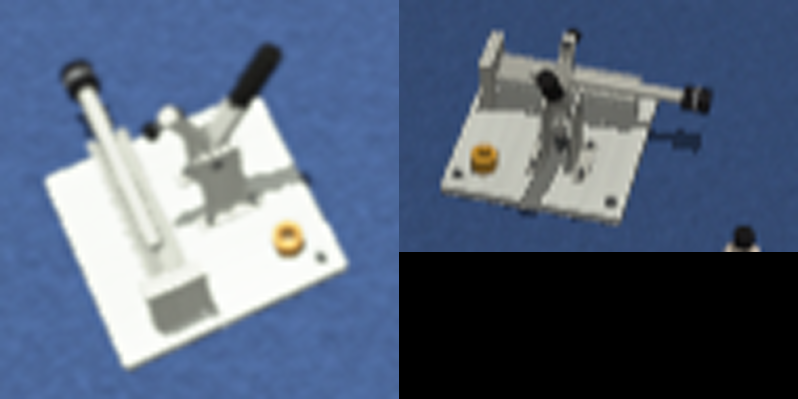

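The crop shows plate corners in the scene part at (45,178), (125,368), (348,267) and (262,97). In the side part they are at (443,190), (620,223) and (658,97). The hub and grip are clear in both parts.

```bash
cat >> h.py <<'E'
def fit2(J,W):
    J=np.array(J,float);W=np.array(W)[:,:2];jc,wc=J.mean(0),W.mean(0)
    z=np.sum(((W-wc)@[1,1j])*np.conj((J-jc)@[1,1j]));th=np.angle(z)
    r=np.array([[np.cos(th),-np.sin(th)],[np.sin(th),np.cos(th)]]);o=wc-r@jc
    return o,th,(J@r.T+o-W)
E
python3 - <<'E'
from h import *
np.set_printoptions(precision=1,suppress=True)
a=dict(np.load('/tmp/scene0.npz'));b=dict(np.load('/tmp/side0.npz'))
pa=lambda u,v:((u+.5)/4.2-.5+150,(v+.5)/4.2-.5+205)
pb=lambda u,v:((u-399+.5)/4.2-.5+215,(v+.5)/4.2-.5+135)
Wa=[onz(a,pa(*p),12) for p in [(45,178),(125,368),(348,267),(262,97)]]
J=[(-78,-50),(88,-50),(88,120),(-78,120)]
o,th,r=fit2(J,Wa);print('scene',o,np.degrees(th),r)
Wb=[onz(b,pb(*p),12) for p in [(443,190),(620,223),(658,97)]]
print(np.array(Wb));o2,th2,r2=fit2([J[2],J[3],J[0]],Wb);print('side',o2,np.degrees(th2),r2)
O=(o+o2)/2;t=(th+th2)/2;M=R.from_euler('z',t).as_matrix()
toJ=lambda P:M.T@(np.array(P)-[*O,0])
h,e=two(a,pa(80,78),b,pb(697,99));print('hub',h,e,toJ(h))
print('tip',toJ(onz(a,pa(155,243),55)))
g,e=two(a,pa(258,75),b,pb(548,86));print('grip',g,e,toJ(g))
k,e=two(a,pa(288,232),b,pb(484,155));print('collar',k,e,toJ(k))
u,e=two(a,np.array((326,290))*.64,b,np.array((464,298))*.64);print('oilercap',u,e,toJ(u))
E
```

```text
scene [ 622.3 -261.7] -8.522471580567792 [[ 1.1  1.9]
 [ 0.4 -0.7]
 [ 2.4 -1. ]
 [-3.9 -0.2]]
[[ 718.3 -148.2   12. ]
 [ 558.7 -127.    12. ]
 [ 539.2 -287.3   12. ]]
side [ 619.5 -253.2] -7.546332639657209 [[ 4.2  2.3]
 [-0.7  3. ]
 [-3.5 -5.3]]
hub [ 501.3 -245.9   54.5] 1.632214678654209 [-120.    -5.3   54.5]
tip [31.7 -4.6 55. ]
grip [ 624.1 -158.8  140.3] 1.2708024210017945 [-10.6  98.1 140.3]
collar [ 685.  -179.4   28.8] 1.2866772013362557 [52.6 86.2 28.8]
oilercap [451.6 -71.1  70.6] 2.8912796921606443 [-193.6  160.9   70.6]
```

```bash
cat >> h.py <<'E'
O=np.array([621,-259.]);TH=np.radians(-8.3)
def jw(x,y,z): return np.array([*(R.from_euler('z',TH).as_matrix()@[x,y,0])[:2]+O,z])
def wj(P): return R.from_euler('z',-TH).as_matrix()@(np.array(P)-[*O,0])
def Rt(tilt=0,flip=1):  # tool x down, tool y along +-jig y
    m=R.from_euler('z',TH).as_matrix()@np.array([[0,0,1],[0,1,0],[-1,0,0]]).T.T
    x=np.array([0,0,-1.]);y=np.array([0,flip,0.]);B=np.c_[x,y,np.cross(x,y)]
    return R.from_matrix(R.from_euler('z',TH).as_matrix()@B)
def rows(wps,step=50,ang=9):
    o=ctrl.get_obs();p=np.array(o['ee_pos']);q=R.from_rotvec(o['orientation'])
    for P,Q in wps:
        n=int(max(1,np.ceil(np.linalg.norm(P-p)/step),np.ceil(np.degrees((q.inv()*Q).magnitude())/ang)))
        dp=(P-p)/n;dr=(q.inv()*Q).as_rotvec()/n
        for i in range(n):
            print(np.r_[np.round(q.inv().apply(dp)/1000,4),np.round(np.degrees(dr),1)].tolist(),',',sep='',end='\n')
            p=p+dp;q=q*R.from_rotvec(dr)
        print('--')
E
python3 - <<'E'
from h import *
np.set_printoptions(precision=3,suppress=True)
o=ctrl.get_obs();print(R.from_rotvec(o['orientation']).as_matrix(),Rt().as_matrix(),Rt(0,-1).as_matrix())
t=jw(-190,0,200);print(t)
f=1 if R.from_rotvec(o['orientation']).as_matrix()[1,1]>0 else -1
rows([(np.array([450,300,222.]),Rt(0,f)),(t,Rt(0,f))],55)
E
```

```text
[[-0.     0.225  0.974]
 [-0.001  0.974 -0.225]
 [-1.    -0.001 -0.   ]] [[ 0.     0.144  0.99 ]
 [ 0.     0.99  -0.144]
 [-1.     0.     0.   ]] [[ 0.    -0.144 -0.99 ]
 [ 0.    -0.99   0.144]
 [-1.     0.     0.   ]]
[ 432.99  -231.572  200.   ]
[0.0, -0.0289, 0.0464, -0.6, -0.0, 0.0],
[0.0, -0.0293, 0.0461, -0.6, -0.0, 0.0],
[0.0, -0.0298, 0.0458, -0.6, -0.0, 0.0],
[0.0, -0.0303, 0.0455, -0.6, -0.0, 0.0],
[0.0, -0.0307, 0.0452, -0.6, -0.0, 0.0],
[0.0, -0.0312, 0.0448, -0.6, -0.0, 0.0],
[0.0, -0.0317, 0.0445, -0.6, -0.0, 0.0],
[0.0, -0.0321, 0.0442, -0.6, -0.0, 0.0],
--
[0.0022, -0.0528, 0.006, 0.0, 0.0, -0.0],
[0.0022, -0.0528, 0.006, 0.0, 0.0, -0.0],
[0.0022, -0.0528, 0.006, 0.0, 0.0, -0.0],
[0.0022, -0.0528, 0.006, 0.0, 0.0, -0.0],
[0.0022, -0.0528, 0.006, 0.0, 0.0, -0.0],
[0.0022, -0.0528, 0.006, 0.0, 0.0, -0.0],
[0.0022, -0.0528, 0.006, 0.0, 0.0, -0.0],
[0.0022, -0.0528, 0.006, 0.0, 0.0, -0.0],
[0.0022, -0.0528, 0.006, 0.0, 0.0, -0.0],
[0.0022, -0.0528, 0.006, 0.0, 0.0, -0.0],
--
```

{"op": "carry_out", "data": {"commands": [[0, -0.029, 0.046, -0.6, 0, 0], [0, -0.029, 0.046, -0.6, 0, 0], [0, -0.03, 0.046, -0.6, 0, 0], [0, -0.03, 0.045, -0.6, 0, 0], [0, -0.031, 0.045, -0.6, 0, 0], [0, -0.031, 0.045, -0.6, 0, 0], [0, -0.032, 0.044, -0.6, 0, 0], [0, -0.032, 0.044, -0.6, 0, 0]], "grip": 1}}

```text
t: 1.1
ee_pos: [455.4, 294.0, 220.0]
orientation: [0.102, 1.57, -0.107]
ft_force: [0.9, -0.8, 0.1]
width: 11.0
```

{"op": "carry_out", "data": {"commands": [[0.002, -0.053, 0.006, 0, 0, 0], [0.002, -0.053, 0.006, 0, 0, 0], [0.002, -0.053, 0.006, 0, 0, 0], [0.002, -0.053, 0.006, 0, 0, 0], [0.002, -0.053, 0.006, 0, 0, 0], [0.002, -0.053, 0.006, 0, 0, 0], [0.002, -0.053, 0.006, 0, 0, 0], [0.002, -0.053, 0.006, 0, 0, 0]]}}

```text
t: 2.1
ee_pos: [447.1, -145.8, 203.8]
orientation: [0.102, 1.569, -0.107]
ft_force: [0.4, 0.3, 0.8]
width: 0.6
```

Run:
```python
from h import *
o=ctrl.get_obs();print(o['t'],o['ee_pos'],wj(o['ee_pos']),o['width'])
t=jw(-190,0,200)
rows([(t,Rt())],55)
im=cap('wrist','w0');print(proj(im,[jw(-133,0,52),jw(-78,-50,12),jw(-10,100,138)]))
```

```text
2.1 [ 447.07672005 -145.80449876  203.84344853] [-188.44204336   86.90296373  203.84344853] 0.6173838329289255
[0.002, -0.0434, -0.0013, 0.3, -0.0, 0.1],
[0.002, -0.0434, -0.001, 0.3, -0.0, 0.1],
--
[[169.28892969 227.53915559]
 [139.92520855 255.03957238]
 [261.96285586 388.83625534]]
```

View pics/w0.png

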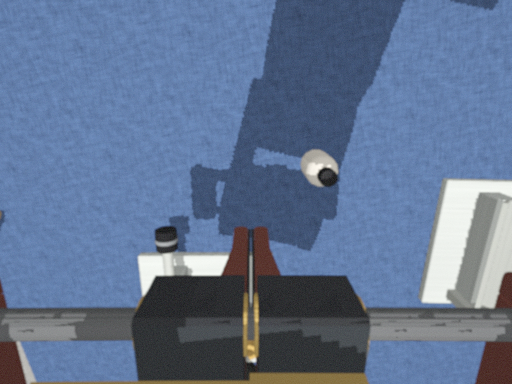

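The wrist view shows the hub face's edge at about (166,229), against a prediction of (169,227.5). The plate corner is at (139,255), against (140,255). The jig estimate therefore holds to a few mm.

Run:
```python
from h import *
np.set_printoptions(precision=1,suppress=True)
im=dict(np.load('/tmp/w0.npz'))
for uv,z in [((166,229),60),((178,243),52),((154,243),52),((139,255),12),((167.5,262),56)]: print(uv,wj(onz(im,uv,z)))
rows([(jw(-190,-1,200),Rt()),(jw(-160,-1,42),Rt())],50)
```

```text
(166, 229) [-134.8   -1.3   60. ]
(178, 243) [-114.8    8.4   52. ]
(154, 243) [-114.5  -17.8   52. ]
(139, 255) [-78.  -51.1  12. ]
(167.5, 262) [-93.6  -3.4  56. ]
[0.0022, -0.0415, -0.0017, 0.3, 0.0, 0.2],
[0.0021, -0.0415, -0.0015, 0.3, 0.0, 0.2],
--
[0.0395, -0.0, 0.0075, -0.0, -0.0, -0.0],
[0.0395, -0.0, 0.0075, -0.0, -0.0, -0.0],
[0.0395, -0.0, 0.0075, -0.0, -0.0, -0.0],
[0.0395, -0.0, 0.0075, -0.0, -0.0, -0.0],
--
```

{"op": "carry_out", "data": {"commands": [[0.002, -0.043, -0.002, 0.3, 0, 0.2], [0.002, -0.043, -0.002, 0.3, 0, 0.2], [0.039, 0, 0.007, 0, 0, 0], [0.039, 0, 0.007, 0, 0, 0], [0.039, 0, 0.007, 0, 0, 0], [0.039, 0, 0.007, 0, 0, 0], [0, 0, 0, 0, 0, 0]]}}

```text
t: 3.02
ee_pos: [459.4, -245.7, 39.7]
orientation: [0.12, 1.565, -0.118]
ft_force: [-0.6, 0.3, 0.5]
width: 0.4
```

Run:
```python
from h import *
o=ctrl.get_obs();print(o['t'],o['ee_pos'],wj(o['ee_pos']),o['ft_force'])
rows([(jw(-155,-3,42),Rt())],55)
```

```text
3.025 [ 459.35644452 -245.72230386   39.68821953] [-161.86718456  -10.19562684   39.68821953] [-0.61240287  0.2687254   0.51333739]
[-0.0023, 0.0072, 0.0068, -0.4, 0.1, -0.1],
--
```

{"op": "carry_out", "data": {"commands": [[-0.002, 0.007, 0.007, -0.4, 0.1, -0.1], [0, 0, 0.006, 0, 0, 0], [0, 0, 0.006, 0, 0, 0], [0, 0, 0.005, 0, 0, 0], [0, 0, 0.005, 0, 0, 0], [0, 0, 0.005, 0, 0, 0], [0, 0, 0.004, 0, 0, 0]]}}

```text
t: 3.9
ee_pos: [502.1, -244.9, 47.1]
orientation: [0.111, 1.563, -0.115]
ft_force: [-0.5, 0.3, -0.4]
width: 0.7
```

Run:
```python
from h import *
o=ctrl.get_obs();print(o['t'],wj(o['ee_pos']),o['ft_force'])
```

```text
3.9 [-119.6724727    -3.18602957   47.06099004] [-0.5283994   0.32580316 -0.36508159]
```

{"op": "carry_out", "data": {"commands": [[0.003, 0, 0.003, 0, 0, 0], [0.001, 0, 0.003, 0, 0, 0], [0, 0, 0.002, 0, 0, 0]]}}

```text
t: 4.28
ee_pos: [510.0, -246.0, 42.4]
orientation: [0.111, 1.564, -0.115]
ft_force: [-1.8, 0.0, 0.9]
width: 0.1
```

{"op": "carry_out", "data": {"commands": [[0, 0, 0.002, 0, 0, 0], [0, 0, 0.002, 0, 0, 0]]}}

```text
t: 4.53
ee_pos: [510.8, -245.8, 41.9]
orientation: [0.112, 1.571, -0.113]
ft_force: [-10.0, 0.9, 6.7]
width: 0.4
```

Run:
```python
from h import *
o=ctrl.get_obs();print(o['t'],wj(o['ee_pos']),o['ft_force'])
```

```text
4.525 [-110.94100524   -2.84102881   41.86857294] [-9.96502231  0.93144318  6.72161386]
```

{"op": "carry_out", "data": {"commands": [[0, 0, 0.003, 0, 0, 0], [0, 0, 0.003, 0, 0, 0]]}}

```text
t: 4.78
ee_pos: [510.7, -245.4, 41.3]
orientation: [0.114, 1.583, -0.111]
ft_force: [-11.7, -0.5, 9.5]
width: 0.5
```

Run:
```python
from h import *
o=ctrl.get_obs();print(o['t'],wj(o['ee_pos']),o['ft_force'])
a=cap('scene','s1');b=cap('side','d1')
f=lambda x:cv2.resize(x,None,fx=4.2,fy=4.2,interpolation=cv2.INTER_CUBIC)
A=f(a['pixels'][205:300,150:245]);B=f(b['pixels'][115:210,215:310]);cv2.imwrite('pics/e.png',np.hstack([A,B]))
```

```text
4.775 [-111.09627631   -2.44026266   41.34831908] [-11.7201485   -0.47478238   9.46742085]
```

View pics/e.png

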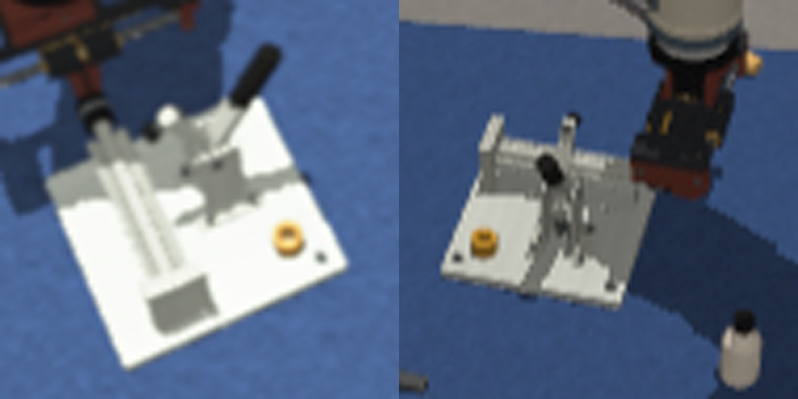

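The shaft is seated: the force rose to 12 N with TCP travel stopped at jig x -111 (expected about -110), and in the picture the rod reaches the end stop. Now I back off and go to the lever.

Run:
```python
from h import *
rows([(jw(-150,-3,42),Rt()),(jw(-130,0,200),Rt()),(jw(-11,83,195),Rt())],45)
```

```text
[-0.0001, -0.0005, -0.0389, 0.1, -0.9, -0.0],
--
[-0.0395, 0.0008, 0.005, -0.0, 0.0, 0.0],
[-0.0395, 0.0008, 0.005, -0.0, 0.0, 0.0],
[-0.0395, 0.0008, 0.005, -0.0, 0.0, 0.0],
[-0.0395, 0.0008, 0.005, -0.0, 0.0, 0.0],
--
[0.0013, 0.0208, 0.0298, -0.0, 0.0, 0.0],
[0.0013, 0.0208, 0.0298, -0.0, 0.0, 0.0],
[0.0013, 0.0208, 0.0298, -0.0, 0.0, 0.0],
[0.0013, 0.0208, 0.0298, -0.0, 0.0, 0.0],
--
```

{"op": "carry_out", "data": {"commands": [[0, 0, -0.015, 0, -0.4, 0], [0, 0, -0.024, 0, -0.5, 0], [-0.04, 0.001, 0, 0, 0, 0], [-0.04, 0.001, 0, 0, 0, 0], [-0.04, 0.001, 0, 0, 0, 0], [-0.04, 0.001, 0, 0, 0, 0]]}}

```text
t: 5.62
ee_pos: [471.4, -235.8, 204.1]
orientation: [0.114, 1.568, -0.112]
ft_force: [0.3, -0.1, -0.9]
width: 0.4
```

{"op": "carry_out", "data": {"commands": [[0, 0.02, 0.034, 0, 0, 0], [0, 0.02, 0.034, 0, 0, 0], [0, 0.02, 0.034, 0, 0, 0], [0, 0.02, 0.034, 0, 0, 0], [0, 0, 0, 0, 0, 0]]}}

```text
t: 6.25
ee_pos: [626.0, -176.2, 211.5]
orientation: [0.112, 1.553, -0.116]
ft_force: [-1.1, -0.1, 0.1]
width: 0.3
```

Run:
```python
from h import *
o=ctrl.get_obs();print(o['t'],wj(o['ee_pos']),o['ft_force'])
rows([(jw(-11,83,158),Rt())],45)
a=cap('scene','s2');w=cap('wrist','w2');b=cap('side','d2')
f=lambda x:cv2.resize(x,None,fx=4.2,fy=4.2,interpolation=cv2.INTER_CUBIC)
cv2.imwrite('pics/g.png',np.hstack([f(a['pixels'][190:285,150:245]),f(b['pixels'][115:210,215:310])]))
```

```text
6.25 [ -6.96551852  82.70755492 211.53621214] [-1.07882122 -0.05010317  0.12652372]
[0.0267, 0.0002, -0.0024, -0.0, 0.4, 0.0],
[0.0268, 0.0002, -0.0022, -0.0, 0.4, 0.0],
--
```

View pics/g.png

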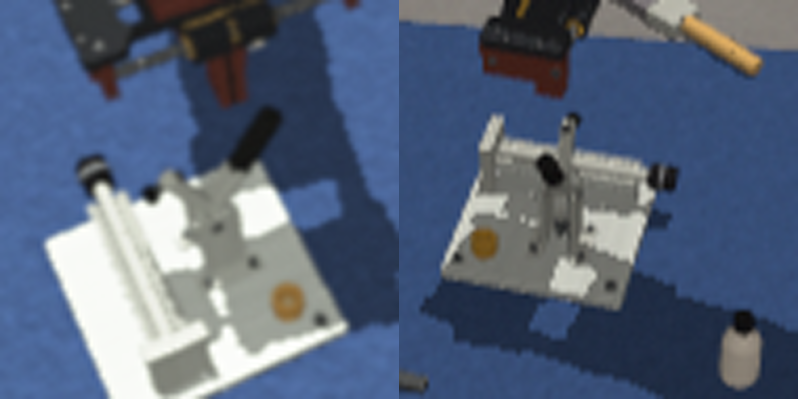

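The rod's tip is still at the stop and the hub now sits close to the cradle. The fingers hang above and on the robot side of the grip. I lower them to just above it.

{"op": "carry_out", "data": {"commands": [[0.027, 0, -0.002, 0, 0.4, 0], [0.026, 0, -0.002, 0, 0.4, 0], [0, 0, 0, 0, 0, 0]]}}

```text
t: 6.78
ee_pos: [616.5, -178.8, 158.1]
orientation: [0.117, 1.57, -0.12]
ft_force: [0.4, -0.7, -0.4]
width: 0.4
```

Run:
```python
from h import *
o=ctrl.get_obs();print(o['t'],wj(o['ee_pos']),o['ft_force'])
rows([(jw(-11,83,150),Rt()),(jw(-11,103,136),Rt()),(jw(-11,119,116),Rt()),(jw(-11,128,90),Rt())],9)
```

```text
6.775 [-16.04971714  78.74529705 158.07854242] [ 0.36877018 -0.65304046 -0.39028393]
[0.004, 0.0021, 0.0025, -0.2, -0.1, 0.0],
[0.004, 0.0021, 0.0025, -0.2, -0.1, 0.0],
--
[0.0047, 0.0067, -0.0, 0.0, -0.0, 0.0],
[0.0047, 0.0067, -0.0, 0.0, -0.0, 0.0],
[0.0047, 0.0067, -0.0, 0.0, -0.0, 0.0],
--
[0.0067, 0.0053, 0.0, 0.0, -0.0, 0.0],
[0.0067, 0.0053, 0.0, 0.0, -0.0, 0.0],
[0.0067, 0.0053, 0.0, 0.0, -0.0, 0.0],
--
[0.0065, 0.0023, 0.0, 0.0, -0.0, 0.0],
[0.0065, 0.0023, 0.0, 0.0, -0.0, 0.0],
[0.0065, 0.0023, 0.0, 0.0, -0.0, 0.0],
[0.0065, 0.0023, 0.0, 0.0, -0.0, 0.0],
--
```

{"op": "carry_out", "data": {"commands": [[0.004, 0.002, 0.003, -0.2, 0, 0], [0.004, 0.002, 0.002, -0.2, 0, 0], [0.005, 0.007, 0, 0, 0, 0], [0.005, 0.007, 0, 0, 0, 0], [0.005, 0.007, 0, 0, 0, 0]]}}

```text
t: 7.4
ee_pos: [626.3, -156.0, 138.6]
orientation: [0.11, 1.565, -0.117]
ft_force: [-2.7, -3.8, 1.7]
width: 0.4
```

Run:
```python
from h import *
o=ctrl.get_obs();print(o['t'],wj(o['ee_pos']),o['ft_force'])
rows([(jw(-11,103,136),Rt()),(jw(-11,119,116),Rt()),(jw(-11,128,90),Rt())],9)
```

```text
7.4 [ -9.61104453 102.6383814  138.60560477] [-2.71913424 -3.804847    1.74494107]
[0.0026, 0.0004, -0.0014, 0.0, 0.2, 0.3],
--
[0.0067, 0.0053, 0.0, -0.0, -0.0, 0.0],
[0.0067, 0.0053, 0.0, -0.0, -0.0, 0.0],
[0.0067, 0.0053, 0.0, -0.0, -0.0, 0.0],
--
[0.0065, 0.0023, 0.0, -0.0, -0.0, 0.0],
[0.0065, 0.0023, 0.0, -0.0, -0.0, 0.0],
[0.0065, 0.0023, 0.0, -0.0, -0.0, 0.0],
[0.0065, 0.0023, 0.0, -0.0, -0.0, 0.0],
--
```

In contact and moving the lever with about 5 N, so I continue along the arc.

{"op": "carry_out", "data": {"commands": [[0.005, 0.003, -0.001, 0, 0.2, 0.2], [0.007, 0.005, 0, 0, 0, 0], [0.007, 0.005, 0, 0, 0, 0], [0.007, 0.005, 0, 0, 0, 0]]}}

```text
t: 7.9
ee_pos: [629.0, -135.8, 111.3]
orientation: [0.113, 1.567, -0.113]
ft_force: [-0.1, 0.3, 1.3]
width: 0.6
```

Run:
```python
from h import *
o=ctrl.get_obs();print(o['t'],wj(o['ee_pos']),o['ft_force'])
rows([(jw(-11,119,116),Rt()),(jw(-11,128,90),Rt())],9)
```

```text
7.9 [ -9.86011032 123.0678792  111.2516949 ] [-0.06218836  0.34637977  1.32120505]
[-0.0048, -0.0041, -0.0011, 0.0, 0.1, -0.0],
--
[0.0065, 0.0023, -0.0, -0.0, 0.0, -0.0],
[0.0065, 0.0023, -0.0, -0.0, 0.0, -0.0],
[0.0065, 0.0023, -0.0, -0.0, 0.0, -0.0],
[0.0065, 0.0023, -0.0, -0.0, 0.0, -0.0],
--
```

{"op": "carry_out", "data": {"commands": [[0.006, 0.001, 0, 0, 0, 0], [0.006, 0.001, 0, 0, 0, 0], [0.006, 0.001, 0, 0, 0, 0], [0.003, 0, 0, 0, 0, 0], [0.003, 0, 0, 0, 0, 0]]}}

```text
t: 8.52
ee_pos: [629.1, -131.9, 87.0]
orientation: [0.114, 1.569, -0.112]
ft_force: [-10.9, 3.2, 34.1]
width: 0.3
```

Run:
```python
from h import *
o=ctrl.get_obs();print(o['t'],wj(o['ee_pos']),o['ft_force'])
```

```text
8.525 [-10.2857325  126.91379108  86.95264226] [-10.85828579   3.18859905  34.06539875]
```

The lever is firm at z 87 (expected lock contact 88) with 34 N. I retract upwards and check.

{"op": "carry_out", "data": {"commands": [[-0.02, 0, 0, 0, 0, 0], [-0.05, 0, 0, 0, 0, 0], [-0.05, 0, 0, 0, 0, 0], [-0.03, 0.02, -0.04, 0, 0, 0], [0, 0.02, -0.05, 0, 0, 0], [0, 0.02, -0.05, 0, 0, 0], [0, 0.02, -0.05, 0, 0, 0], [0, 0, 0, 0, 0, 0]]}}

```text
t: 9.52
ee_pos: [449.1, -24.3, 242.9]
orientation: [0.116, 1.563, -0.114]
ft_force: [1.3, 0.1, 0.7]
width: 0.5
```

Run:
```python
from h import *
o=ctrl.get_obs();print(o['t'],o['ee_pos'],o['ft_force'])
a=cap('scene','s3');b=cap('side','d3')
f=lambda x:cv2.resize(x,None,fx=3,fy=3,interpolation=cv2.INTER_CUBIC)
cv2.imwrite('pics/k.png',np.hstack([f(a['pixels'][150:300,145:320][:, :130]),f(b['pixels'][135:285,200:330])]))
```

```text
9.525 [449.14099475 -24.29599908 242.88382511] [1.31415341 0.05446579 0.66409039]
```

View pics/k.png

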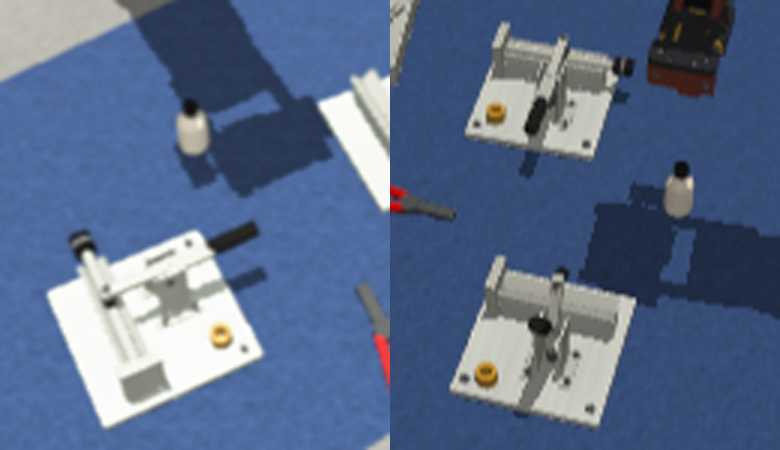

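The lever lies level with its bar and foot on the rod. The tip is still at the stop, the spare jig's lever is open, and the oiler and collars are in place. One numeric check of the hub and grip, then I hand in.

Run:
```python
from h import *
np.set_printoptions(precision=1,suppress=True)
a=dict(np.load('/tmp/s3.npz'));b=dict(np.load('/tmp/d3.npz'))
pa=lambda u,v:((u+.5)/3-.5+145,(v+.5)/3-.5+150)
pb=lambda u,v:((u-390+.5)/3-.5+200,(v+.5)/3-.5+135)
p,e=two(a,pa(83,244),b,pb(624,67));print('hub',wj(p),e)
p,e=two(a,pa(234,238),b,pb(536,115));print('grip',wj(p),e)
if abs(wj(p)[2]-79)<12: ctrl.close_job();print('handed in')
```

```text
hub [-89.6  -3.8  53.1] 0.6056034558697408
grip [-12.1 132.4  81.9] 1.413860871602819
the job is handed in; nothing more can be done
handed in
```

I pushed the shaft home by its hub with closed fingers, then pressed the loaded jig's lever down along its arc until it locked. I backed the arm clear and handed the job in after about 9.5 s of robot time. No verdict was reported.

- **Shaft:** travel stopped with the push force rising to about 12 N. The final hub centre measured jig x −90 mm (expected −88 mm when home) and z 53 mm.
- **Sideways reading:** the hub and rod read about −3 to −4 mm in y. I put this down to my jig-origin estimate, because the rod read about −3 mm in the first wrist view too and still lies in the V.
- **Lever:** it stopped firm under 34 N at z 87 mm. The grip then measured z 82 mm and y 132 mm, against 79 and 135 mm expected for the locked position.
- **Foot:** the last picture shows the foot on the rod. I could not measure its force on the shaft.
- **Rest of the bench:** in that picture the spare lever is still open, and the oiler and both collars look unmoved. Nothing was touching the robot. The hammer, screwdriver and brush lay outside it, and the arm went nowhere near them low down.

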